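# Take a capped tea tin out of the capping vise

### The job

The tea tin clamped in the capping vise is finished. Slide the vise's jaw back by its handle, lift the tin out and stand it upright on the rubber pad in the free cell of the wooden transfer tray; put it down, do not drop it. Leave the jaw open and do not disturb the tin already in the tray or the torch.

Things in the scene. Friction and masses are not known exactly. Their poses are not given: they have to be found in the camera images.
- vise: Capping vise fixed to the table: dark steel bed 240 (x) x 100 (y) x 20 mm high, origin at the centre of its underside. A fixed steel V-shaped jaw, top 75 mm above the table, stands at its +x end; the sliding jaw stands on the -x side of the tin. The clamped tin stands on the bed with its axis at x = +60 mm, y = 0 in this frame. Vise and tray may stand left or right and are turned up to 0.35 rad.
- jaw (a joint): How far the sliding jaw is open, in m: 0 closed on the tin, 0.06 at its end stop; it opens along the vise's -x axis, against about 5 N of drag, and stays where it is left. It is a steel plate 64 mm wide, top 116 mm above the table, with a small lip that hooks 6 mm over the tin's shoulder when closed, so the tin cannot be lifted before the jaw is open.
- jaw_handle (a point): Centre of the top of the sliding jaw's handle, an upright square post with a black grip 22 x 22 mm, 45 mm tall; the point is 150 mm above the table and moves with the jaw. Its sides are parallel to the vise's x and y axes. When closed it is at x = -45 mm, y = 0 in the vise's frame, 65 mm in front of the jaw plate.
- tin: The finished tin, loose, about 0.18 kg: bare aluminium, round body 64 mm diameter and 85 mm high with a flat shoulder, above it a firmly closed round lid 48 mm diameter, 40 mm high; 125 mm high in all. Origin at the centre of its underside, z along its axis. It starts on the vise's bed, 20 mm above the table. Grip it by the lid.
- tray: Wooden transfer tray fixed to the table, 250 (x) x 130 (y) mm, walls 5 mm thick and 30 mm high, floor 5 mm thick; one cross wall at x = 0 divides it into two cells centred at x = +61 and -61 mm, each about 117 x 120 mm inside. Origin at the centre of its underside. One cell holds a tin, the other the pad; which is which varies.
- pad: Flat black rubber disc, 90 mm diameter, 3 mm thick, fixed in the middle of the tray's free cell: the place for the tin. Origin at the centre of its underside, 5 mm above the table; its top is 8 mm above the table.
- mate: A tin just like the finished one, already standing in the tray's other cell; origin at the centre of its underside. To be left alone.
- torch: Red hand torch standing on its head, 52 mm diameter at the foot, 150 mm high, at the right of the work area; origin at the centre of its underside. To be left alone.

How it is judged:
On the way, in this order (a step that is already met when the one before it is completed fails the run):
1. the jaw is slid open by at least 40 mm while the tin still stands upright in its place on the vise's bed (within 15 mm) (value of joint jaw above 0.04 m and x of tin in the frame of vise between 0.045 and 0.075 m and y of tin in the frame of vise between -0.015 and 0.015 m and height (world z) of tin below 0.03 m and angle between tin's own z axis and vertical below 0.15 rad), for 0.2 s.
2. the tin is lifted out in the gripper, its underside more than 50 mm above the vise's bed (70 mm above the table) (height (world z) of tin above 0.07 m and contact force between the fingers and tin above 0.5 N), for 0.1 s.
3. the tin, still held by the fingers, is lowered to within 12 mm of the pad's top, its centre within 20 mm of the pad's centre (height (world z) of tin below 0.02 m and horizontal distance between tin and pad below 0.02 m and contact force between the fingers and tin above 0.5 N), for 0.1 s.
At the end, for the whole second after the job is handed in: The tin stands released, upright (within 0.1 rad) and at rest on the rubber pad, its centre within 20 mm of the pad's centre; the jaw is still open by at least 40 mm; the other tin stands upright within 15 mm, and the torch within 20 mm, of where it was (horizontal distance between tin and pad below 0.02 m and height (world z) of tin between 0.004 and 0.012 m and angle between each of tin, mate's own z axis and vertical below 0.1 rad and linear speed of tin below 0.02 m/s and value of joint jaw above 0.04 m and distance of mate from where it was at the start of the episode below 0.015 m and distance of torch from where it was at the start of the episode below 0.02 m and angle between torch's own z axis and vertical below 0.15 rad); the robot touches nothing.
It fails at once if the finished tin is tipped by more than 0.6 rad (angle between tin's own z axis and vertical above 0.6 rad).
It fails at once if the tin already in the tray is tipped by more than 0.3 rad or shifted by more than 15 mm (angle between mate's own z axis and vertical above 0.3 rad or distance of mate from where it was at the start of the episode above 0.015 m).
It fails at once if the torch is tipped by more than 0.5 rad or shifted by more than 20 mm (angle between torch's own z axis and vertical above 0.5 rad or distance of torch from where it was at the start of the episode above 0.02 m).
It also fails if it takes over 48 s, if anything falls off the work surface, if the arm or the gripper's body presses on something with over 40 N, if the wrist force passes 120 N, or if a joint passes its speed limit or range.

### The arm

A 7-joint arm with a two-finger parallel gripper is mounted at the origin on the work surface. World frame = base frame: x ahead of the robot, y to its left, z up, the work surface at z = 0. Lengths are in m, angles in rad, forces in N, time in s.
With the tool pointing down it reaches from about 0.4 to 0.85 m from the base axis. Payload 10.4 kg.
Tool frame: the origin (TCP) lies midway between the tips of the shut fingers; the grasp point (between the pads) lies 19 mm behind it; z points along the fingers, y is the line along which they close (so a half turn about z gives the same grasp; the last joint's range is limited). The gripper opens to 85 mm and grips with 20 to 120 N. Pads are 22 mm wide; open, the fingers measure 114 mm over their backs; the gripper's body (76 mm by 85 mm) begins 54 mm behind the grasp point. The pads swing forward as they close: fully open they stand 13 mm farther back than shut.
Start: joints at [1.308, 0.332, -0.065, 1.46, 0.022, 1.35, -0.088], TCP at [0.148, -0.607, 0.196] pointing down, gripper open.
Joint ranges: [-2.6, 2.6], [-0.5, 2.12], [-1.47, 1.34], [0.16, 2.42], [-1.27, 4.41], [0.06, 2.06], [-2.6, 2.6]. Speed limits (rad/s): [2.22, 2.22, 2.79, 2.79, 3.14, 3.14, 3.14].

### API

Orientations are given as a unit quaternion [x, y, z, w].
In Python, from workcell import monitor, eyes, manip gives the robot as it stands.
- The arm moves only by the tool send_rows, never from a script. Its arguments are lists of equal length, an entry for each row: "offset": the shift along the tool's x, y, z in mm, a list of three; "roll": the turn about the tool's z in rad. In form: {"offset": [[tx, ty, tz], ...], "roll": [roll, ...]}. A call has exactly 5 rows; each row is the pose to reach, as a shift and turn from the pose commanded when the call began, along the tool's axes at that moment; what a row does not reach only later rows make up. A row lasts 1/12 s, in which the tool goes at most 41.7 mm and 7.16 degrees, less where a joint would pass 70% of its speed; a pose out of reach is approached as far as the arm can. A call with a gripper value outside its range is refused whole. "jaw" is the opening, from 0 (shut) to 1 (fully open), set as the call begins (left out, the last holds). The fingers move at their own pace and stop on an object; "newtons" is the grip in N (left out, the last holds). Time passes only in rows, so rows that repeat a pose let the fingers close, or fill a call up. It gives the time, the measured TCP pose, the force and the opening at its end, in the units of the state.
- monitor.get_obs(): the state, without advancing time (a new reading comes with each control period).
- eyes.camera(name): name is "scene" or "side" or "wrist"; returns (picture, depth): 384x512x3 uint8, blue, green, red; 384x512 float32, m along the optical axis (not along the pixel's ray), 0 where there is no reading.
- eyes.camera_params(name): a dict with "fovy" (degrees; the focal length in pixels is half the picture's height over the tangent of half this angle, whatever the lens; pixels are square), "cx", "cy" (the principal point, pixels), "R" (3x3) and "t" (3): a world point X has camera coordinates R X + t. Camera axes: x right, y down, z forward; pixel columns grow to the right and rows downward; lengths in m; the calibration is good to about 2 mm. A picture is of the moment at which its call begins: read the wrist's pose just before it. camera_params takes no time and is no camera call; for the wrist camera it gives the pose at the moment of the call.
- manip.hand_in(): hands the job in, once; it reports no verdict.
The state is a dict: "clock": time; "joint_pos": joint angles; "joint_velocities": joint speeds; "tau": joint torques, N m; "position": TCP position; "ee_rot": TCP orientation; "ft_force": force on the tool from outside, world axes, zero at the start; "torque": the same for the moment, N m; "grip_width": opening from 0.0 (shut) to 1.0 (fully open).
Only numpy, scipy, OpenCV 4.12 (cv2) and the standard library are available. Lean on these libraries where they do the work, as an engineer would, in place of code of your own. Each camera call takes 0.05 s, during which the arm holds its last target. There are 200 camera calls.

## Working session

There is one attempt and no reset: what is moved stays moved. The work goes in short steps, Python scripts to look and compute and a tool call to move; the robot and the scene stay as the last step left them, time stands still between calls to the robot, and variables do not carry over. Pictures are saved under pics/ and viewed, on a budget of 10 in all, crops included, one or two more only if the job needs it, and the job is handed in when it is done.

Besides the shell and the picture viewer there is one more tool, called after "Emit:" as name(argument=value, ...), one argument or row to a line, values as JSON. send_rows: Moves the arm, as the interface text tells. Its arguments: {"type":"object","properties":{"offset":{"type":"array"},"roll":{"type":"array"},"jaw":{"type":"number"},"newtons":{"type":"number"}},"required":["offset","roll"]}

```bash
mkdir -p pics; ls; cat > h.py <<'E'
import numpy as np, cv2
from workcell import monitor, eyes, manip
def cloud(name):
    p=eyes.camera_params(name); im,d=eyes.camera(name)
    f=192/np.tan(np.radians(p["fovy"])/2)
    v,u=np.mgrid[:384,:512]
    c=np.stack([(u-p["cx"])/f*d,(v-p["cy"])/f*d,d],-1)
    X=(c-np.array(p["t"]))@np.array(p["R"])
    X[d==0]=np.nan
    return im,X
E
python3 - <<'E'
from h import *
o=monitor.get_obs(); print({k:np.round(v,3) for k,v in o.items()})
a=[]
for n in("scene","side"):
    im,X=cloud(n); np.savez(n+".npz",im=im,X=X); a.append(im)
    p=eyes.camera_params(n); print(n,p["fovy"],-np.array(p["R"]).T@p["t"])
cv2.imwrite("pics/s1.png",a[0]);cv2.imwrite("pics/s2.png",a[1])
E
```

```text
pics
{'clock': np.float64(0.0), 'joint_pos': array([ 1.308,  0.333, -0.065,  1.461,  0.022,  1.35 , -0.089]), 'joint_velocities': array([ 0.001,  0.001, -0.   , -0.001,  0.   , -0.001,  0.001]), 'tau': array([ 2.0000e-03, -6.2544e+01,  5.1000e-02, -3.9160e+01,  1.6000e-02,
        1.0000e-02,  0.0000e+00]), 'position': array([ 0.148, -0.607,  0.195]), 'ee_rot': array([ 0.993,  0.12 , -0.   , -0.001]), 'ft_force': array([-0.14 , -0.742, -1.126]), 'torque': array([-0.016, -0.037, -0.01 ]), 'grip_width': np.float64(1.0)}
scene 46.544257193165045 [1.28985656 0.10949377 0.85749943]
side 55.42855518579844 [0.03140279 0.60935197 0.7178462 ]
```

View pics/s1.png

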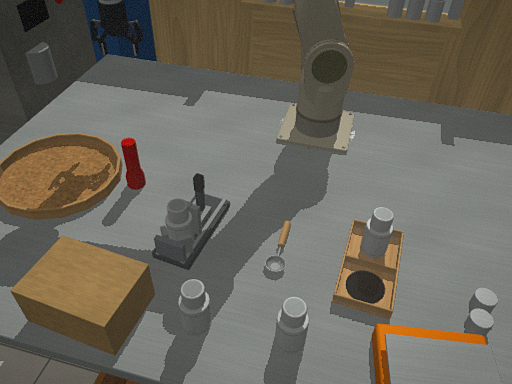

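View pics/s2.png

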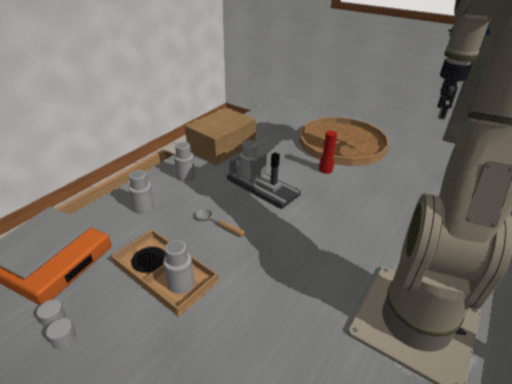

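The scene view shows the vise at about (190,230), with its handle top at (199,177) and the tin lid at (178,206). The tray is at (370,265), with the pad at (366,287) and the mate at (380,215). The torch is at (133,165). The side view agrees.

```bash
python3 - <<'E'
from h import *
for n in("scene","side"):
    z=np.load(n+".npz"); im=z["im"].astype(int); X=z["X"]; print(n)
    B,G,R=im[...,0],im[...,1],im[...,2]; x,y,Z=X[...,0],X[...,1],X[...,2]
    v,u=np.mgrid[:384,:512]
    def box(a,b,c,d): return (u>=a)&(u<=b)&(v>=c)&(v<=d)
    def rep(t,m):
        P=X[m]; 
        if len(P)<4: print(t,len(P));return
        c,s,_=cv2.minAreaRect(P[:,:2].astype(np.float32)*1000)[:3]
        print(t,len(P),"med",np.round(np.median(P,0),4),"rect",np.round(c,1),np.round(s,1),round(_,1))
    b= dict(scene=dict(v=box(150,235,165,270),t=box(330,406,205,316),r=box(115,148,135,190)),side=dict(v=box(222,302,135,208),t=box(108,220,230,310),r=box(315,340,125,178)))[n]
    rep("handle top",b["v"]&(Z>.145)&(Z<.156))
    rep("handle",b["v"]&(Z>.12)&(Z<.156)&(B<70))
    rep("lid top",b["v"]&(Z>.139)&(Z<.149)&(B>90))
    rep("bed",b["v"]&(Z>.012)&(Z<.026))
    rep("vjaw top",b["v"]&(Z>.07)&(Z<.08))
    rep("pad",b["t"]&(Z>.002)&(Z<.015)&(B<50)&(R<50))
    rep("tray wall top",b["t"]&(Z>.026)&(Z<.033)&(R>B+20))
    rep("mate lid",b["t"]&(Z>.122)&(Z<.136))
    rep("torch",b["r"]&(R>B+60)&(Z>.01)); rep("torch top",b["r"]&(R>B+60)&(Z>.144))
E
```

```text
scene
handle top 251 med [ 0.6172 -0.2324  0.1469] rect [ 577.  -226.8] [ 43.6 139.4] 77.8
handle 137 med [ 0.5249 -0.2217  0.1414] rect [ 560.5 -226. ] [ 23.6 100.9] 88.0
lid top 103 med [ 0.6249 -0.2379  0.1459] rect [ 622.4 -236.8] [43.9 46.5] 85.7
bed 1022 med [ 0.5573 -0.1973  0.0213] rect [ 562.6 -229.5] [100.7 244.2] 83.0
vjaw top 437 med [ 0.6574 -0.2299  0.0755] rect [ 598.5 -241.5] [171.7  82.9] 1.3
pad 459 med [0.624  0.2236 0.0093] rect [621. 213.] [85.2 84.9] 0.9
tray wall top 657 med [0.5755 0.2224 0.0301] rect [560.2 218.9] [130.  253.2] 85.9
mate lid 277 med [0.5045 0.2226 0.1312] rect [499.5 221.9] [48.  45.9] 29.4
torch 709 med [ 0.4512 -0.4481  0.0785] rect [ 411.6 -512.4] [181.6  63. ] 56.1
torch top 110 med [ 0.442  -0.4516  0.1507] rect [ 439.9 -452.6] [37.  33.7] 28.2
side
handle top 37 med [ 0.5173 -0.224   0.1474] rect [ 570.4 -225.6] [ 32.7 129.9] 80.4
handle 118 med [ 0.5163 -0.2174  0.1352] rect [ 575.  -224.4] [ 45.  139.1] 77.2
lid top 1
bed 883 med [ 0.5121 -0.2031  0.0195] rect [ 630.5 -323.5] [288.7 448.6] 27.3
vjaw top 186 med [ 0.6444 -0.2205  0.0742] rect [ 656.6 -254.1] [108.3 296.7] 59.1
pad 616 med [0.618  0.2187 0.0067] rect [620.2 217.9] [80.8 83. ] 33.5
tray wall top 513 med [0.5315 0.2526 0.0283] rect [584.8 217.7] [132.  304.7] 85.6
mate lid 289 med [0.4951 0.2266 0.1288] rect [497.4 223.7] [46.2 46.9] 19.4
torch 417 med [ 0.4265 -0.4386  0.0787] rect [ 461.1 -471.8] [102.   96.9] 2.2
torch top 61 med [ 0.434  -0.449   0.1481] rect [ 435.6 -452.8] [33.6 43. ] 23.8
```

Both views agree. The vise centre is (563,-229.5) mm with yaw -7°, which puts the handle at about (518,-224) and the tin at (622,-237). The pad is at about (621,215). I'll raise the arm first, then travel to above the handle.

Emit:
send_rows(
  offset=[
    [0, 0, -40],
    [0, 0, -80],
    [0, 0, -105],
    [33, -21, -105],
    [66, -42, -105],
  ],
  roll=[0, 0, 0, 0, 0],
  jaw=1,
  newtons=50,
)

```text
clock: 0.52
position: [0.2015, -0.5516, 0.3017]
ee_rot: [0.993, 0.117, 0.0, 0.001]
ft_force: [1.4, -0.3, -0.7]
grip_width: 1.001
```

Emit:
send_rows(
  offset=[
    [35, -22, 0],
    [70, -44, 0],
    [105, -66, 0],
    [140, -88, 0],
    [175, -110, 0],
  ],
  roll=[0, 0, 0, 0, 0],
)

```text
clock: 0.93
position: [0.3474, -0.4004, 0.3004]
ee_rot: [0.993, 0.12, -0.0, -0.0]
ft_force: [1.1, -1.2, -0.3]
grip_width: 1.0
```

Emit:
send_rows(
  offset=[
    [35, -22, 0],
    [70, -44, 0],
    [105, -66, 0],
    [140, -88, 0],
    [175, -110, 0],
  ],
  roll=[0, 0, 0, 0, 0],
)

```text
clock: 1.35
position: [0.4912, -0.2521, 0.3004]
ee_rot: [0.993, 0.119, -0.0, 0.0]
ft_force: [1.6, -1.9, 0.1]
grip_width: 0.997
```

Emit:
send_rows(
  offset=[
    [17, -11, 0],
    [34, -22, 0],
    [34, -22, 0],
    [34, -22, 0],
    [34, -22, 0],
  ],
  roll=[0.11, 0.22, 0.32, 0.362, 0.362],
)

```text
clock: 1.77
position: [0.5182, -0.2239, 0.3]
ee_rot: [0.998, -0.062, -0.0, -0.0]
ft_force: [0.1, -0.4, -0.3]
grip_width: 0.996
```

```bash
python3 - <<'E'
from h import *
im,X=cloud("wrist"); cv2.imwrite("pics/w1.png",im)
Z=X[...,2]; print(np.nanmin(Z),np.nanmax(Z))
m=(Z>.143)&(Z<.156)&(abs(X[...,0]-.518)<.03)&(abs(X[...,1]+.224)<.03)
P=X[m]; print(len(P)); 
if len(P)>3: print(np.median(P,0),cv2.minAreaRect(P[:,:2].astype(np.float32)*1000))
m=(Z>.138)&(Z<.15)&(abs(X[...,0]-.622)<.03)&(abs(X[...,1]+.237)<.03)
P=X[m]; print(len(P)); 
if len(P)>3: print(np.median(P,0),cv2.minEnclosingCircle(P[:,:2].astype(np.float32)*1000))
E
```

```text
-0.004389789082845044 0.4348155838955201
363
[ 0.51777056 -0.22297252  0.14919773] ((517.1442260742188, -222.84237670898438), (21.771018981933594, 20.75297737121582), 82.97489166259766)
1711
[ 0.62165888 -0.23556967  0.144881  ] ((621.5316772460938, -235.6067657470703), 23.801549911499023)
```

View pics/w1.png

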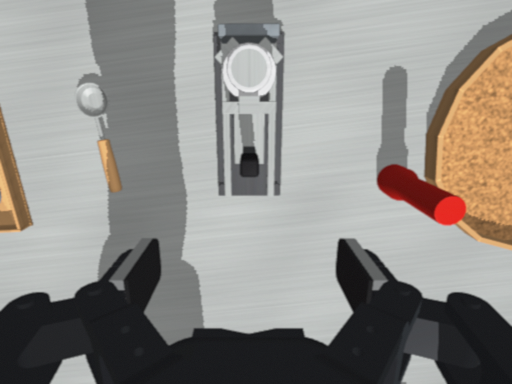

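The wrist view shows the handle at (249,163), squarely in the gripper's axes. It measures (517.4,-223) mm, and the lid is at (621.6,-235.6). I'll descend and grip the handle.

Emit:
send_rows(
  offset=[
    [-1, -1, 38],
    [-1, -1, 76],
    [-1, -1, 114],
    [-1, -1, 150],
    [-1, -1, 165],
  ],
  roll=[0, 0, 0, 0, 0],
)

```text
clock: 2.23
position: [0.5144, -0.2228, 0.1304]
ee_rot: [0.998, -0.06, -0.003, -0.001]
ft_force: [-1.5, 0.2, -0.2]
grip_width: 0.997
```

Emit:
send_rows(
  offset=[
    [0, 0, 12],
    [0, 0, 22],
    [0, 0, 22],
    [0, 0, 22],
    [0, 0, 22],
  ],
  roll=[0, 0, 0, 0, 0],
)

```text
clock: 2.65
position: [0.5182, -0.2236, 0.1149]
ee_rot: [0.998, -0.061, 0.001, 0.0]
ft_force: [1.3, -0.4, 0.4]
grip_width: 1.002
```

Emit:
send_rows(
  offset=[
    [0, 0, 0],
    [0, 0, 0],
    [0, 0, 0],
    [0, 0, 0],
    [0, 0, 0],
  ],
  roll=[0, 0, 0, 0, 0],
  jaw=0,
  newtons=50,
)

```text
clock: 3.07
position: [0.5173, -0.2233, 0.1137]
ee_rot: [0.998, -0.061, 0.0, 0.0]
ft_force: [-0.1, 0.2, -1.0]
grip_width: 0.295
```

Emit:
send_rows(
  offset=[
    [0, 0, 0],
    [0, 0, 0],
    [0, 0, 0],
    [0, 0, 0],
    [0, 0, 0],
  ],
  roll=[0, 0, 0, 0, 0],
)

```text
clock: 3.48
position: [0.5179, -0.2234, 0.1144]
ee_rot: [0.998, -0.061, 0.001, 0.0]
ft_force: [-0.1, 0.3, 5.3]
grip_width: -0.003
```

The fingers shut completely, so they hold nothing. I'll look.

```bash
python3 - <<'E'
from h import *
a=[]
im,_=cloud("scene"); a.append(cv2.resize(im[130:280,120:270],(400,400)))
im,_=cloud("wrist"); a.append(cv2.resize(im,(400,300)))
im,_=cloud("side"); b=cv2.resize(im[60:230,200:370],(400,400))
c=np.zeros((600,800,3),np.uint8); c[:300,:400]=a[1]; c[:400,400:]=b; c[300:,:300]=a[0][50:350,50:350]
cv2.imwrite("pics/w2.png",c)
print(monitor.get_obs()["grip_width"],monitor.get_obs()["ft_force"])
E
```

```text
0.001097512563986358 [-0.75331379 -0.15515534  6.25345942]
```

View pics/w2.png

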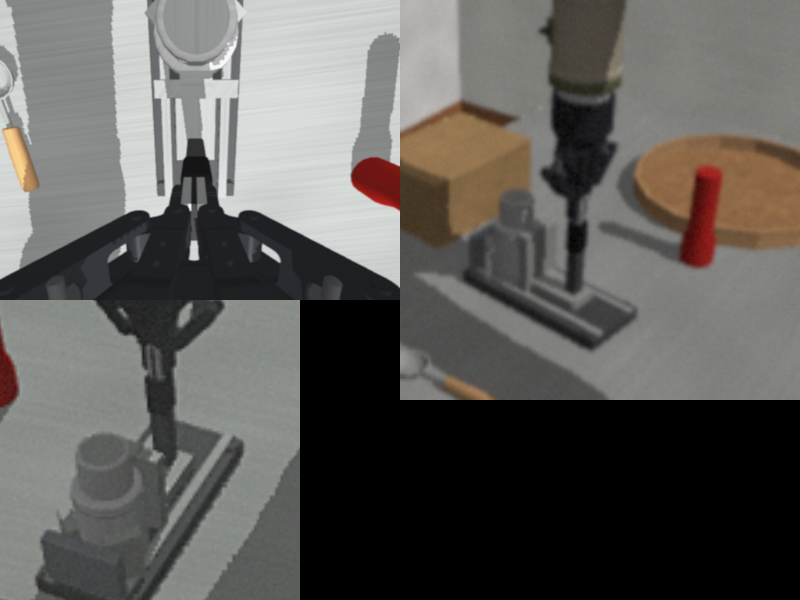

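The wrist and scene views show the shut fingertips sitting on top of the handle grip, at about (195,190) in the wrist pane, rather than around it. That disagrees with the reported TCP z of 0.114, so I'll check the tip height against depth.

```bash
python3 - <<'E'
from h import *
o=monitor.get_obs(); print(o["position"],o["ee_rot"],o["joint_pos"],o["tau"])
for n in("scene","side"):
    im,X=cloud(n); x,y,Z=np.moveaxis(X,-1,0)
    print(n)
    for z in np.arange(.06,.30,.01):
        m=(abs(Z-z)<.005)&(abs(x-.517)<.07)&(abs(y+.223)<.09)
        P=X[m]
        if len(P): print(round(z,2),len(P),"x",np.round(np.percentile(P[:,0],[2,98]),3),"y",np.round(np.percentile(P[:,1],[2,98]),3),"col",np.median(im[m],0))
im,X=cloud("wrist"); print(X[250:262:4,250:262:6].round(3).tolist())
E
```

```text
[ 0.51791035 -0.22338407  0.11434951] [ 9.98137279e-01 -6.10027545e-02  7.47929824e-04  2.76160381e-04] [ 0.68278774  0.28812085 -0.41796761  1.71250259  0.12604968  1.16588284
 -1.4623585 ] [ 3.19852447e-02 -5.12903345e+01 -3.53668638e+00 -3.41190040e+01
  5.18805929e-02 -1.23089910e-01 -3.51353883e-04]
scene
0.06 24 x [0.514 0.586] y [-0.234 -0.201] col [54.  54.  51.5]
0.07 36 x [0.511 0.587] y [-0.231 -0.2  ] col [53.  54.5 53. ]
0.08 29 x [0.51  0.585] y [-0.232 -0.2  ] col [54. 55. 53.]
0.09 34 x [0.512 0.587] y [-0.234 -0.2  ] col [55.5 56.  54. ]
0.1 27 x [0.513 0.583] y [-0.233 -0.201] col [53. 54. 52.]
0.11 58 x [0.512 0.586] y [-0.237 -0.201] col [78.5 79.  77. ]
0.12 46 x [0.51  0.586] y [-0.234 -0.214] col [46.5 46.  45.5]
0.13 35 x [0.514 0.53 ] y [-0.233 -0.214] col [42. 42. 41.]
0.14 32 x [0.513 0.53 ] y [-0.235 -0.214] col [40.5 42.  42. ]
0.15 36 x [0.512 0.529] y [-0.235 -0.214] col [44.5 44.  43. ]
0.16 28 x [0.515 0.53 ] y [-0.236 -0.21 ] col [58. 59. 57.]
0.17 46 x [0.512 0.531] y [-0.237 -0.21 ] col [59.5 61.5 61. ]
0.18 41 x [0.514 0.531] y [-0.236 -0.21 ] col
[... 1621 characters left out ...]
8.5]
0.21 50 x [0.5  0.53] y [-0.26  -0.179] col [30.  27.  27.5]
0.22 75 x [0.498 0.528] y [-0.268 -0.171] col [27. 25. 25.]
0.23 82 x [0.498 0.531] y [-0.274 -0.164] col [30. 28. 27.]
0.24 106 x [0.497 0.532] y [-0.277 -0.162] col [34.5 32.  32.5]
0.25 85 x [0.496 0.527] y [-0.262 -0.172] col [32. 30. 29.]
0.26 69 x [0.498 0.528] y [-0.245 -0.181] col [29. 27. 26.]
0.27 31 x [0.507 0.527] y [-0.208 -0.184] col [20. 20. 18.]
0.28 65 x [0.479 0.541] y [-0.228 -0.184] col [27. 24. 24.]
0.29 91 x [0.479 0.544] y [-0.233 -0.185] col [28. 26. 25.]
[[[0.528, -0.224, 0.178], [0.528, -0.227, 0.178]], [[0.528, -0.224, 0.181], [0.528, -0.227, 0.182]], [[0.529, -0.224, 0.185], [0.528, -0.227, 0.186]]]
```

Depth puts the shut fingertips at z≈0.150, about 36 mm above the reported TCP. I'll check the saved start view for the same offset.

```bash
python3 - <<'E'
from h import *
z=np.load("side.npz"); X=z["X"]; im=z["im"]; x,y,Z=np.moveaxis(X,-1,0)
for q in np.arange(.16,.34,.01):
    m=(abs(Z-q)<.005)&(abs(x-.148)<.12)&(abs(y+.607)<.12)
    P=X[m]
    if len(P): print(round(q,2),len(P),np.round(P.min(0),3),np.round(P.max(0),3))
p=eyes.camera_params("wrist"); o=monitor.get_obs()
print("cam",-np.array(p["R"]).T@p["t"], o["position"])
E
```

```text
0.24 7 [ 0.127 -0.653  0.242] [ 0.163 -0.556  0.245]
0.25 34 [ 0.125 -0.651  0.245] [ 0.169 -0.551  0.255]
0.26 41 [ 0.126 -0.651  0.255] [ 0.169 -0.547  0.265]
0.27 34 [ 0.126 -0.65   0.266] [ 0.168 -0.551  0.274]
0.28 22 [ 0.126 -0.658  0.275] [ 0.167 -0.548  0.282]
0.29 26 [ 0.12  -0.674  0.285] [ 0.177 -0.531  0.295]
0.3 53 [ 0.119 -0.638  0.295] [ 0.171 -0.532  0.305]
0.31 36 [ 0.119 -0.635  0.305] [ 0.172 -0.534  0.314]
0.32 58 [ 0.119 -0.664  0.315] [ 0.169 -0.534  0.325]
0.33 65 [ 0.12  -0.669  0.325] [ 0.174 -0.535  0.335]
cam [ 0.58887105 -0.23104161  0.29261468] [ 0.51791227 -0.22336666  0.11434367]
```

The offset is constant: real tips sit about 35 mm above the reported z. I'll compensate by raising, opening and going deeper, to a reported z of about 0.078.

Emit:
send_rows(
  offset=[
    [0, 0, -15],
    [0, 0, -25],
    [0, 0, -25],
    [0, 0, -25],
    [0, 0, -25],
  ],
  roll=[0, 0, 0, 0, 0],
  jaw=1,
)

```text
clock: 4.2
position: [0.517, -0.2232, 0.138]
ee_rot: [0.998, -0.061, -0.0, -0.0]
ft_force: [-0.2, 0.5, -0.6]
grip_width: 0.708
```

Emit:
send_rows(
  offset=[
    [0, 0, 0],
    [0, 0, 0],
    [0, 0, 0],
    [0, 0, 0],
    [0, 0, 0],
  ],
  roll=[0, 0, 0, 0, 0],
)

```text
clock: 4.62
position: [0.5172, -0.2233, 0.1384]
ee_rot: [0.998, -0.061, -0.0, -0.0]
ft_force: [-0.1, -0.7, 0.1]
grip_width: 0.998
```

Emit:
send_rows(
  offset=[
    [0, 0, 15],
    [0, 0, 30],
    [0, 0, 45],
    [0, 0, 60],
    [0, 0, 60],
  ],
  roll=[0, 0, 0, 0, 0],
)

```text
clock: 5.03
position: [0.5155, -0.2226, 0.0756]
ee_rot: [0.998, -0.061, -0.002, -0.001]
ft_force: [-0.8, -0.2, -0.2]
grip_width: 1.002
```

Emit:
send_rows(
  offset=[
    [0, 0, 0],
    [0, 0, 0],
    [0, 0, 0],
    [0, 0, 0],
    [0, 0, 0],
  ],
  roll=[0, 0, 0, 0, 0],
  jaw=0,
  newtons=60,
)

```text
clock: 5.45
position: [0.5177, -0.2234, 0.0792]
ee_rot: [0.998, -0.061, 0.001, 0.0]
ft_force: [-0.8, 1.1, 0.0]
grip_width: 0.298
```

Emit:
send_rows(
  offset=[
    [0, 0, 0],
    [0, 0, 0],
    [0, 0, 0],
    [0, 0, 0],
    [0, 0, 0],
  ],
  roll=[0, 0, 0, 0, 0],
)

```text
clock: 5.87
position: [0.5175, -0.2251, 0.0796]
ee_rot: [0.998, -0.062, 0.001, 0.001]
ft_force: [-1.5, -4.2, 4.9]
grip_width: 0.247
```

The handle is gripped at width 0.247. I'll slide it back 54 mm.

Emit:
send_rows(
  offset=[
    [-4, 0, 0],
    [-10, 0, 0],
    [-16, 0, 0],
    [-22, 0, 0],
    [-28, 0, 0],
  ],
  roll=[0, 0, 0, 0, 0],
)

```text
clock: 6.28
position: [0.4906, -0.2219, 0.0796]
ee_rot: [0.998, -0.062, 0.002, 0.001]
ft_force: [5.1, -8.4, -0.5]
grip_width: 0.249
```

Emit:
send_rows(
  offset=[
    [-6, 0, 0],
    [-12, 0, 0],
    [-18, 0, 0],
    [-24, 0, 0],
    [-26, 0, 0],
  ],
  roll=[0, 0, 0, 0, 0],
)

```text
clock: 6.7
position: [0.4643, -0.2188, 0.0796]
ee_rot: [0.998, -0.062, 0.002, 0.001]
ft_force: [4.3, -6.6, -2.1]
grip_width: 0.251
```

Emit:
send_rows(
  offset=[
    [0, 0, 0],
    [0, 0, 0],
    [0, 0, 0],
    [0, 0, 0],
    [0, 0, 0],
  ],
  roll=[0, 0, 0, 0, 0],
)

```text
clock: 7.12
position: [0.464, -0.2187, 0.0795]
ee_rot: [0.998, -0.062, 0.001, 0.001]
ft_force: [-1.5, -6.6, 3.9]
grip_width: 0.247
```

Emit:
send_rows(
  offset=[
    [0, 0, 0],
    [0, 0, 0],
    [0, 0, 0],
    [0, 0, 0],
    [0, 0, 0],
  ],
  roll=[0, 0, 0, 0, 0],
  jaw=1,
)

```text
clock: 7.53
position: [0.4637, -0.2164, 0.0785]
ee_rot: [0.998, -0.061, -0.0, -0.0]
ft_force: [-0.0, 0.7, 0.7]
grip_width: 0.935
```

Emit:
send_rows(
  offset=[
    [0, 0, 0],
    [0, 0, 0],
    [0, 0, 0],
    [0, 0, -10],
    [0, 0, -40],
  ],
  roll=[0, 0, 0, 0, 0],
)

```text
clock: 7.95
position: [0.4612, -0.2157, 0.1159]
ee_rot: [0.998, -0.061, -0.003, -0.001]
ft_force: [-0.1, 0.2, 0.4]
grip_width: 1.002
```

Emit:
send_rows(
  offset=[
    [0, 0, -35],
    [0, 0, -70],
    [0, 0, -90],
    [30, 0, -90],
    [60, 0, -90],
  ],
  roll=[0, 0, 0, 0, 0],
)

```text
clock: 8.37
position: [0.5243, -0.2252, 0.2121]
ee_rot: [0.998, -0.062, 0.002, 0.002]
ft_force: [0.3, 0.2, -0.3]
grip_width: 1.001
```

Emit:
send_rows(
  offset=[
    [20, 0, 0],
    [40, 0, 0],
    [40, 0, 0],
    [40, 0, 0],
    [40, 0, 0],
  ],
  roll=[0, 0, 0, 0, 0],
)

```text
clock: 8.78
position: [0.5624, -0.2288, 0.2089]
ee_rot: [0.998, -0.061, -0.0, 0.0]
ft_force: [0.1, 0.3, -0.2]
grip_width: 1.001
```

```bash
cat > tin.py <<'E'
from h import *
def lid(X,c,z):
    Z=X[...,2]
    m=(abs(Z-z)<.005)&(np.hypot(X[...,0]-c[0],X[...,1]-c[1])<.045)
    P=X[m]
    if len(P)>3: print("lid",len(P),np.median(P,0).round(4),cv2.minEnclosingCircle(P[:,:2].astype(np.float32)*1000))
    else: print("no lid",len(P))
E
python3 - <<'E'
from tin import *
o=monitor.get_obs(); print(o["position"],o["ee_rot"])
im,X=cloud("wrist"); cv2.imwrite("pics/w3.png",im)
lid(X,(.6217,-.236),.145)
m=(X[...,2]>.142)&(X[...,2]<.156)&(np.hypot(X[...,0]-.4635,X[...,1]+.2165)<.03); print("handle",m.sum(), np.nanmedian(X[m],0) if m.any() else 0)
im,X=cloud("scene"); lid(X,(.6217,-.236),.145)
m=(X[...,2]>.14)&(X[...,2]<.152)&(np.hypot(X[...,0]-.4635,X[...,1]+.2165)<.03); print("handle",m.sum(), np.nanmedian(X[m],0) if m.any() else 0)
E
```

```text
[ 0.56243844 -0.22882895  0.20887705] [ 9.98135154e-01 -6.10426300e-02 -1.05001837e-04  3.21573774e-05]
lid 2828 [ 0.6224 -0.2358  0.1449] ((621.5941162109375, -235.842529296875), 23.840978622436523)
handle 529 [ 0.4667864  -0.21709647  0.14928441]
lid 262 [ 0.6256 -0.2358  0.1461] ((622.11767578125, -235.92105102539062), 25.461021423339844)
handle 64 [ 0.46983    -0.21734193  0.14865838]
```

View pics/w3.png

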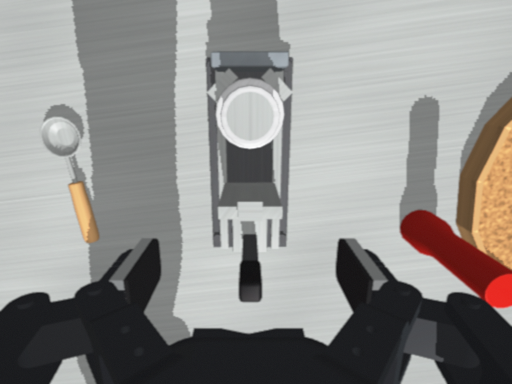

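The view shows the jaw open about 52 mm, with the handle at (250,265) and the tin lid at (250,118), still in place at (621.8,-236). I'll go over the lid, descend to a reported z of 0.077 and grip.

Emit:
send_rows(
  offset=[
    [30, 0, 0],
    [60, 0, 0],
    [60, 0, 10],
    [60, 0, 40],
    [60, 0, 70],
  ],
  roll=[0, 0, 0, 0, 0],
)

```text
clock: 9.3
position: [0.6231, -0.2364, 0.1391]
ee_rot: [0.998, -0.061, 0.001, 0.0]
ft_force: [0.0, -1.0, -0.7]
grip_width: 1.002
```

Emit:
send_rows(
  offset=[
    [0, 0, 20],
    [0, 0, 40],
    [0, 0, 55],
    [0, 0, 62],
    [0, 0, 62],
  ],
  roll=[0, 0, 0, 0, 0],
)

```text
clock: 9.72
position: [0.621, -0.2362, 0.0752]
ee_rot: [0.998, -0.061, -0.001, -0.0]
ft_force: [0.3, -0.7, -0.6]
grip_width: 1.001
```

Emit:
send_rows(
  offset=[
    [0, 0, 0],
    [0, 0, 0],
    [0, 0, 0],
    [0, 0, 0],
    [0, 0, 0],
  ],
  roll=[0, 0, 0, 0, 0],
  jaw=0,
  newtons=40,
)

```text
clock: 10.13
position: [0.6233, -0.2366, 0.0781]
ee_rot: [0.998, -0.061, 0.001, 0.0]
ft_force: [-1.4, -1.3, 6.9]
grip_width: 0.548
```

Emit:
send_rows(
  offset=[
    [0, 0, 0],
    [0, 0, 0],
    [0, 0, 0],
    [0, 0, 0],
    [0, 0, 0],
  ],
  roll=[0, 0, 0, 0, 0],
)

```text
clock: 10.55
position: [0.6233, -0.2366, 0.0781]
ee_rot: [0.998, -0.061, 0.001, 0.0]
ft_force: [-0.4, -1.3, 7.1]
grip_width: 0.547
```

Gripped at width 0.547. Lifting.

Emit:
send_rows(
  offset=[
    [0, 0, -8],
    [0, 0, -20],
    [0, 0, -36],
    [0, 0, -54],
    [0, 0, -72],
  ],
  roll=[0, 0, 0, 0, 0],
)

```text
clock: 10.97
position: [0.6224, -0.236, 0.1501]
ee_rot: [0.998, -0.061, 0.0, -0.0]
ft_force: [0.7, 0.7, -1.4]
grip_width: 0.549
```

Emit:
send_rows(
  offset=[
    [0, 0, -18],
    [0, 0, -36],
    [0, 0, -50],
    [0, 0, -58],
    [0, 0, -58],
  ],
  roll=[0, 0, 0, 0, 0],
)

```text
clock: 11.38
position: [0.6234, -0.2362, 0.2092]
ee_rot: [0.998, -0.061, 0.002, 0.0]
ft_force: [0.5, -0.4, -1.3]
grip_width: 0.55
```

```bash
python3 - <<'E'
from tin import *
o=monitor.get_obs(); print(o["position"],o["ee_rot"],o["ft_force"],o["grip_width"])
for n in ("scene","side"):
    im,X=cloud(n); x,y,Z=np.moveaxis(X,-1,0)
    cv2.imwrite(f"pics/l_{n}.png",im)
    m=(np.hypot(x-.622,y+.236)<.045)&(Z>.1)&(Z<.34)
    for q in np.arange(.12,.32,.01):
        k=m&(abs(Z-q)<.005)
        if k.sum(): print(n,round(q,2),k.sum(),X[k].min(0).round(3),X[k].max(0).round(3))
E
```

```text
[ 0.62336281 -0.23624449  0.20922683] [ 9.98135497e-01 -6.10124067e-02  1.67363497e-03  4.64001627e-04] [ 0.53965434 -0.42280292 -1.27743606] 0.5497637015141157
scene 0.15 10 [ 0.63  -0.258  0.152] [ 0.653 -0.206  0.155]
scene 0.16 85 [ 0.617 -0.265  0.155] [ 0.655 -0.205  0.165]
scene 0.17 95 [ 0.607 -0.263  0.165] [ 0.656 -0.205  0.175]
scene 0.18 92 [ 0.606 -0.262  0.175] [ 0.655 -0.204  0.185]
scene 0.19 97 [ 0.617 -0.264  0.185] [ 0.655 -0.205  0.195]
scene 0.2 101 [ 0.615 -0.265  0.195] [ 0.655 -0.204  0.205]
scene 0.21 102 [ 0.61  -0.264  0.205] [ 0.655 -0.204  0.215]
scene 0.22 95 [ 0.617 -0.26   0.215] [ 0.656 -0.204  0.225]
scene 0.23 124 [ 0.606 -0.262  0.225] [ 0.655 -0.204  0.235]
scene 0.24 175 [ 0.61  -0.267  0.235] [ 0.654 -0.205  0.245]
scene 0.25 77 [ 0.626 -0.266  0.245] [ 0.647 -0.204  0.255]
scene 0.26 115 [ 0.621 -0.274  0.255] [ 0.649 -0.199  0.265]
scene 0.27 136 [ 0.609 -0.274  0.265] [ 0.648 -0.199  0.275]
scene 0.28 279 [ 0.599 -0.274  0.275] [ 0.647 -0.199  0.285]
scene 0.29 73 [ 0.607 -0.28   0.285] [ 0.64  -0.198  0.295]
scene 0.3 107 [ 0.609 -0.281  0.2
[... 388 characters left out ...]
.2 61 [ 0.587 -0.248  0.195] [ 0.637 -0.204  0.205]
side 0.21 57 [ 0.588 -0.248  0.205] [ 0.638 -0.204  0.215]
side 0.22 64 [ 0.588 -0.243  0.215] [ 0.648 -0.205  0.225]
side 0.23 93 [ 0.588 -0.26   0.226] [ 0.65  -0.204  0.235]
side 0.24 42 [ 0.596 -0.249  0.235] [ 0.636 -0.211  0.245]
side 0.25 50 [ 0.596 -0.264  0.245] [ 0.636 -0.199  0.255]
side 0.26 65 [ 0.596 -0.266  0.255] [ 0.634 -0.198  0.265]
side 0.27 114 [ 0.597 -0.274  0.265] [ 0.634 -0.196  0.275]
side 0.28 50 [ 0.607 -0.271  0.275] [ 0.635 -0.197  0.284]
side 0.29 39 [ 0.604 -0.27   0.285] [ 0.63  -0.196  0.295]
side 0.3 44 [ 0.605 -0.278  0.295] [ 0.633 -0.192  0.304]
side 0.31 48 [ 0.601 -0.265  0.305] [ 0.634 -0.201  0.315]
```

View pics/l_scene.png

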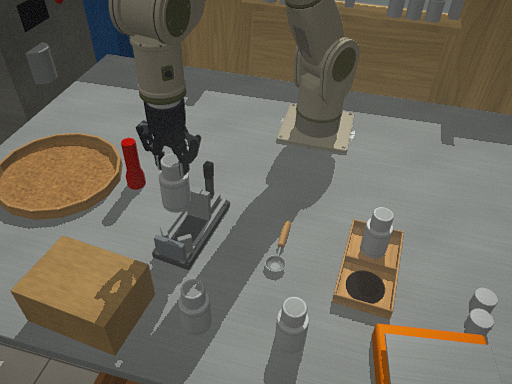

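The tin is held upright with its underside at about 0.151, at (172,185) in the scene view. Everything else is undisturbed. I'll carry it to above the pad.

Emit:
send_rows(
  offset=[
    [-1, -10, 0],
    [-4, -30, 0],
    [-7, -55, 0],
    [-10, -80, 0],
    [-14, -110, 0],
  ],
  roll=[0, 0, 0, 0, 0],
)

```text
clock: 11.9
position: [0.6212, -0.1245, 0.2052]
ee_rot: [0.998, -0.062, -0.001, 0.0]
ft_force: [0.6, 0.7, -1.9]
grip_width: 0.551
```

Emit:
send_rows(
  offset=[
    [-4, -30, 0],
    [-8, -60, 0],
    [-11, -90, 0],
    [-15, -120, 0],
    [-19, -150, 0],
  ],
  roll=[0, 0, 0, 0, 0],
)

```text
clock: 12.32
position: [0.6204, 0.0281, 0.2054]
ee_rot: [0.998, -0.061, -0.001, 0.0]
ft_force: [-0.7, -0.4, -1.8]
grip_width: 0.551
```

Emit:
send_rows(
  offset=[
    [-4, -30, 0],
    [-8, -60, 0],
    [-11, -90, 0],
    [-15, -120, 0],
    [-18, -145, 0],
  ],
  roll=[0, 0, 0, 0, 0],
)

```text
clock: 12.73
position: [0.6197, 0.1753, 0.2054]
ee_rot: [0.998, -0.06, -0.001, -0.0]
ft_force: [-0.2, -0.7, -1.9]
grip_width: 0.546
```

Emit:
send_rows(
  offset=[
    [-2, -18, 0],
    [-4, -32, 0],
    [-5, -43, 0],
    [-5, -43, 0],
    [-5, -43, 0],
  ],
  roll=[0, 0, 0, 0, 0],
)

```text
clock: 13.15
position: [0.6214, 0.215, 0.2061]
ee_rot: [0.998, -0.061, -0.0, 0.0]
ft_force: [-0.0, -0.2, -1.5]
grip_width: 0.552
```

```bash
python3 - <<'E'
from tin import *
o=monitor.get_obs(); print(o["position"],o["ee_rot"],o["grip_width"])
ims=[]
for n in ("scene","side","wrist"):
    im,X=cloud(n); x,y,Z=np.moveaxis(X,-1,0); B,G,R=[im[...,i].astype(int) for i in range(3)]
    ims.append(im)
    k=(abs(Z-.19)<.03)&(np.hypot(x-.621,y-.215)<.05)
    if k.any(): print(n,"body",X[k].min(0).round(4),X[k].max(0).round(4), "min z", np.nanmin(Z[(np.hypot(x-.621,y-.215)<.04)&(Z>.08)]))
    k=(Z>.002)&(Z<.014)&(np.maximum(B,R)<50)&(np.hypot(x-.621,y-.215)<.056)
    if k.sum()>20: print(n,"pad",k.sum(),cv2.minEnclosingCircle(X[k][:,:2].astype(np.float32)*1000),np.median(X[k],0))
    k=(abs(Z-.030)<.004)&(R>B+20)&(abs(x-.56)<.16)&(abs(y-.219)<.1)
    if k.sum()>20: print(n,"tray",k.sum(),cv2.minAreaRect(X[k][:,:2].astype(np.float32)*1000))
c=np.zeros((600,800,3),np.uint8); c[:400,:400]=cv2.resize(ims[0][150:330,290:470],(400,400)); c[:400,400:]=cv2.resize(ims[1][150:330,80:260],(400,400))
cv2.imwrite("pics/t1.png",c[:400])
E
```

```text
[0.62141812 0.21498533 0.20607915] [ 9.98137688e-01 -6.10000866e-02 -2.27518447e-04  3.06373874e-04] 0.5520551343093776
scene body [0.6154 0.1817 0.1601] [0.6552 0.2458 0.2199] min z 0.14926871377844814
scene pad 353 ((621.8009033203125, 213.9473876953125), 44.887691497802734) [0.62327256 0.22432544 0.00949699]
scene tray 657 ((560.979248046875, 218.78433227539062), (129.94029235839844, 253.0340118408203), 85.89605712890625)
side body [0.5862 0.1898 0.1601] [0.634 0.246 0.22 ] min z 0.14526093361523687
side pad 607 ((618.9222412109375, 215.81295776367188), 43.543174743652344) [0.61825564 0.21845457 0.00681264]
side tray 514 ((558.8081665039062, 219.89878845214844), (131.44740295410156, 251.45875549316406), 86.19788360595703)
wrist body [0.6272 0.1833 0.16  ] [0.6527 0.2431 0.2199] min z 0.1504768082851746
wrist pad 1773 ((621.7062377929688, 216.23690795898438), 42.67539978027344) [0.63921972 0.21480129 0.00778435]
wrist tray 1313 ((560.3854370117188, 221.15960693359375), (130.26516723632812, 249.107177734375), 85.98570251464844)
```

View pics/t1.png

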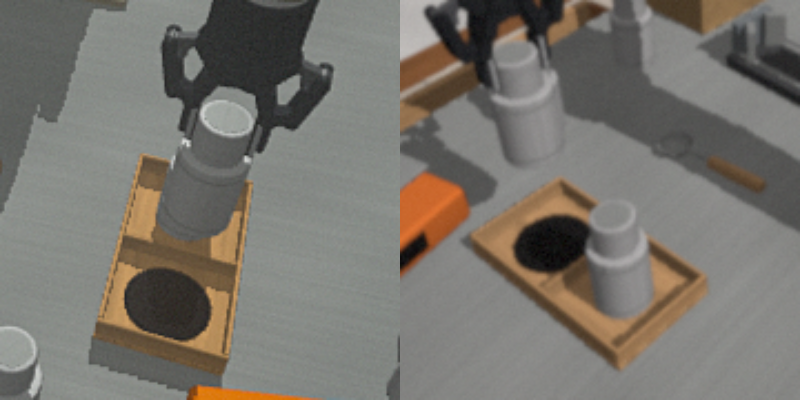

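The tin hangs upright, centred at about (621,214) against a pad centre of (621,215.5). The mate is untouched. I need to lower it about 140 mm.

Emit:
send_rows(
  offset=[
    [0, -1, 10],
    [0, -1, 28],
    [0, -1, 48],
    [0, -1, 68],
    [0, -1, 85],
  ],
  roll=[0, 0, 0, 0, 0],
)

```text
clock: 13.72
position: [0.6213, 0.2151, 0.1193]
ee_rot: [0.998, -0.062, -0.0, 0.0]
ft_force: [-0.1, -0.2, -1.5]
grip_width: 0.547
```

Emit:
send_rows(
  offset=[
    [0, 0, 15],
    [0, 0, 28],
    [0, 0, 38],
    [0, 0, 45],
    [0, 0, 47],
  ],
  roll=[0, 0, 0, 0, 0],
)

```text
clock: 14.13
position: [0.6213, 0.2158, 0.0732]
ee_rot: [0.998, -0.061, -0.001, 0.0]
ft_force: [-0.5, -0.8, -1.2]
grip_width: 0.552
```

Emit:
send_rows(
  offset=[
    [0, 0, 0],
    [0, 0, 1],
    [0, 0, 2],
    [0, 0, 3],
    [0, 0, 4],
  ],
  roll=[0, 0, 0, 0, 0],
)

```text
clock: 14.55
position: [0.6219, 0.2164, 0.0709]
ee_rot: [0.998, -0.061, 0.0, -0.0]
ft_force: [0.1, -0.2, -1.7]
grip_width: 0.55
```

Emit:
send_rows(
  offset=[
    [0, 0, 1],
    [0, 0, 2],
    [0, 0, 3],
    [0, 0, 3],
    [0, 0, 3],
  ],
  roll=[0, 0, 0, 0, 0],
)

```text
clock: 14.97
position: [0.6216, 0.2162, 0.0674]
ee_rot: [0.998, -0.061, -0.0, 0.0]
ft_force: [-0.8, 0.1, -0.9]
grip_width: 0.551
```

Emit:
send_rows(
  offset=[
    [0, 0, 0.5],
    [0, 0, 1],
    [0, 0, 1.5],
    [0, 0, 2],
    [0, 0, 2],
  ],
  roll=[0, 0, 0, 0, 0],
)

```text
clock: 15.38
position: [0.6219, 0.2162, 0.0662]
ee_rot: [0.998, -0.061, 0.0, 0.0]
ft_force: [-1.2, -0.7, 5.0]
grip_width: 0.547
```

Fz has jumped to +5 N, so the tin is on the pad. I'll release and retract.

Emit:
send_rows(
  offset=[
    [0, 0, 0],
    [0, 0, 0],
    [0, 0, 0],
    [0, 0, 0],
    [0, 0, 0],
  ],
  roll=[0, 0, 0, 0, 0],
  jaw=1,
)

```text
clock: 15.8
position: [0.6216, 0.2163, 0.0654]
ee_rot: [0.998, -0.061, -0.0, 0.0]
ft_force: [0.1, 0.3, 0.3]
grip_width: 0.993
```

Emit:
send_rows(
  offset=[
    [0, 0, 0],
    [0, 0, 0],
    [0, 0, 0],
    [0, 0, -8],
    [0, 0, -30],
  ],
  roll=[0, 0, 0, 0, 0],
)

```text
clock: 16.22
position: [0.6199, 0.2154, 0.0931]
ee_rot: [0.998, -0.061, -0.002, 0.001]
ft_force: [-0.1, 1.0, 0.4]
grip_width: 1.003
```

Emit:
send_rows(
  offset=[
    [0, 0, -30],
    [0, 0, -60],
    [0, 0, -90],
    [0, 0, -120],
    [0, 0, -135],
  ],
  roll=[0, 0, 0, 0, 0],
)

```text
clock: 16.63
position: [0.6225, 0.217, 0.2356]
ee_rot: [0.998, -0.061, 0.002, -0.001]
ft_force: [-0.5, 0.6, 0.6]
grip_width: 0.996
```

Emit:
send_rows(
  offset=[
    [-30, 0, 0],
    [-60, 0, 0],
    [-80, 0, 0],
    [-80, 0, 0],
    [-80, 0, 0],
  ],
  roll=[0, 0, 0, 0, 0],
)

```text
clock: 17.05
position: [0.5417, 0.2264, 0.2318]
ee_rot: [0.998, -0.06, 0.001, 0.0]
ft_force: [1.2, -0.5, 1.1]
grip_width: 1.002
```

```bash
python3 - <<'E'
from tin import *
o=monitor.get_obs(); print(o["position"],o["grip_width"],o["ft_force"])
ims=[]
for n in ("wrist","scene","side"):
    im,X=cloud(n); ims.append(im); print(n); lid(X,(.621,.215),.133); lid(X,(.499,.223),.130)
    Z=X[...,2]
    k=(abs(Z-.15)<.006)&(np.hypot(X[...,0]-.464,X[...,1]+.217)<.03); print("handle",k.sum(),X[k].mean(0) if k.any() else 0)
    k=(abs(Z-.15)<.006)&(np.hypot(X[...,0]-.438,X[...,1]+.453)<.04); print("torch",k.sum(),X[k].mean(0) if k.any() else 0)
cv2.imwrite("pics/e.png",ims[1])
E
```

```text
[0.54172648 0.22636222 0.23175235] 1.0019426962258935 [ 1.22790271 -0.47385268  1.05216268]
wrist
lid 2316 [0.621  0.2171 0.1329] ((620.5885009765625, 217.2498779296875), 23.778579711914062)
lid 1616 [0.5009 0.2253 0.13  ] ((499.57568359375, 225.46884155273438), 23.87286949157715)
handle 0 0
torch 0 0
scene
lid 332 [0.6244 0.2146 0.1342] ((621.1953125, 215.25035095214844), 25.109769821166992)
lid 258 [0.5033 0.2225 0.1313] ((499.52313232421875, 221.71868896484375), 24.994049072265625)
handle 60 [ 0.46652846 -0.21693236  0.14954431]
torch 120 [ 0.44063644 -0.45095557  0.15033582]
side
lid 215 [0.6178 0.2168 0.1317] ((620.3460693359375, 215.49095153808594), 24.765228271484375)
lid 266 [0.4965 0.2255 0.1288] ((498.19354248046875, 223.23257446289062), 24.16228675842285)
handle 32 [ 0.46145125 -0.21564263  0.14768221]
torch 58 [ 0.4342468  -0.45026795  0.1482765 ]
```

View pics/e.png

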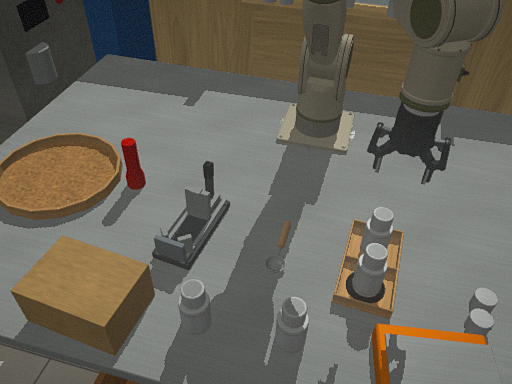

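The final scene shows the tin upright on the pad at (370,272), the mate at (380,230), the jaw open and the torch unmoved. The gripper is clear, so I'm handing in.

```bash
python3 -c "
from workcell import manip; print(manip.hand_in())"
```

```text
the job is handed in; nothing more can be done
None
```

I slid the jaw open about 52–54 mm, lifted the tin out by its lid and lowered it onto the pad. I released it only after the force reading showed contact, then handed in; the hand-in gave no verdict.

**Last checks:**
- **Tin:** it stands upright, with its lid centre at about (621, 216) mm against the pad centre at about (621, 215) mm. Its top is at about 133 mm, which matches standing on the pad.
- **Jaw, mate and torch:** the jaw is still open by about 52 mm. The mate and torch measure within about 2 mm of their starting places.
- **Gripper:** it is open and clear of everything, at about 17 s of the 48 s allowed.

**What disagreed:** the real fingertips sit about 35 mm higher than the reported TCP height. Because of this, my first grasp of the handle closed on top of the grip, pressing with about 6 N and moving nothing. I confirmed the offset from the depth images and corrected for it in every later move.

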